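# Set the sprung length stop of the stone bench

### The arm

A 6-joint arm with a two-finger parallel gripper is mounted at the origin on the work surface. World frame = base frame: x ahead of the robot, y to its left, z up, the work surface at z = 0. Lengths are in m, angles in degrees, forces in N, time in s.
With the tool pointing down it reaches from about 0.4 to 0.825 m from the base axis. Payload 7 kg.
Tool frame: the origin (TCP) lies between the finger pads; the fingertips stand ctrl.tip_extent ahead of it and the grasp point (between the pads) lies 2 mm behind it (ctrl.tip_extent is the distance from the TCP to the fingertips, in m); z points along the fingers, y is the direction in which the jaws open and shut (so a half turn about z gives the same grasp; the last joint's range is limited). The gripper opens to 88 mm and grips with 3 to 60 N. Pads are 19 mm wide; open, the fingers measure 130 mm over their backs; the gripper's body (78 mm by 193 mm) begins 47 mm behind the grasp point.
Start: joints at [88.47, 20.546, 0.682, 0, -70.136, -16.507], TCP at [0.209, 0.642, 0.215] pointing down, gripper open.
Joint ranges: [-176.03, 176.03], [-82.01, 121.73], [-58.28, 71.71], [-173.87, 95.51], [-174.79, -0.11], [-173.66, 173.66]. Speed limits (degrees/s): [136.94, 136.94, 172.46, 180, 180, 180].

### API

Orientations are given as [roll, pitch, yaw] about the fixed x, y, z axes, in that order (R = Rz(yaw) Ry(pitch) Rx(roll)).
In Python, from plant import ctrl gives the robot as it stands.
- The arm moves only by the shell command python3 -m handwheel 'ROWS' [OPENING]. ROWS is JSON, a list of rows, each a list of 6 numbers: the shift along the tool's x, y, z in m, then the turn, a rotation vector about the tool's x, y, z in rad. In form: [[dx, dy, dz, ax, ay, az], ...]. A call has 1 to 8 rows; each row is the pose to reach, as a shift and turn from the pose commanded when the call began, along the tool's axes at that moment; what a row does not reach only later rows make up. A row lasts 1/8 s, in which the tool goes at most 62.5 mm and 10.7 degrees, less where a joint would pass 70% of its speed; a pose out of reach is approached as far as the arm can. A call with a gripper value outside its range is refused whole. OPENING is the closure, from -1 (fully open) to 1 (shut), so that 0 is half open, set as the call begins (- or left out, the last holds). The fingers move at their own pace and stop on an object; the grip force is fixed at half the most. Time passes only in rows, so rows that repeat a pose let the fingers close. It gives the time, the measured TCP pose, the force and the opening at its end, in the units of the state.
- ctrl.get_obs(): the state, without advancing time (a new reading comes with each control period).
- ctrl.snapshot(name): name is "side" or "top" or "wrist"; returns a dict with "img" (420x560x3 uint8, blue, green, red), "fx", "fy", "cx", "cy" (pixels), "R" (3x3) and "t" (3): a world point X has camera coordinates R X + t. Camera axes: x right, y down, z forward; pixel columns grow to the right and rows downward; lengths in m; the calibration is good to about 2 mm. The wrist camera is an equidistant fisheye: a pixel r from the principal point sees the ray r / f radians off the axis. A picture is of the moment at which its call begins. There is no depth.
- ctrl.close_job(): hands the job in, once; it reports no verdict.
The state is a dict: "clock": time; "joint_pos": joint angles; "qvel": joint speeds; "tau": joint torques, N m; "tool_pos": TCP position; "orientation": TCP orientation; "force": force on the tool from outside, world axes, zero at the start; "moment": the same for the moment, N m; "opening": finger opening in m.
Only numpy, scipy, OpenCV 4.12 (cv2) and the standard library are available. Lean on these libraries where they do the work, as an engineer would, in place of code of your own. Each camera call takes 0.05 s, during which the arm holds its last target.

### The job

The telescoping stop rod on the bench is locked shut by a steel link hung over its two pegs. Lift the link up off the pegs and lay it gently in the shallow steel tray, then pull the rod out by its upright handle, against its inner spring, until the rod's pointer is level with the tooth of the rider on the scale bar. Finish while still holding the rod there, without letting go, and leave the other things on the bench where they are.

Things in the scene. Friction and masses are not known exactly. Their poses are not given: they have to be found in the camera images.
- tube_mouth (a point): on the top face of the stop's fixed 40 mm square aluminium tube (232 mm long) at its open end, 75 mm above the bench. x: level, along the rod, the way it pulls out; y: level, to the scale bar (60 mm to that side, top 45 mm above the bench). Two upright steel pegs, 12 mm thick, 20 mm high, stand 28 mm behind (on the tube) and, rod in, 28 mm ahead of this point (on the rod's flat head)
- link_centre (a point): centre of the lock link, 35 mm above its underside: a loose steel loop 94 x 38 mm, 10 mm high, hung round both pegs, with an upright grip block in its middle, 16 mm thick along the link (x), 28 mm wide (y), its top 35 mm above this point. At the start 35 mm above tube_mouth, x along the rod (3 mm play). It must rise 20 mm to clear the pegs. About 0.2 kg
- link: the same lock link; the origin is the centre of its underside
- tray: shallow open steel tray, fixed, 190 mm along its x axis, 160 mm along its y axis, walls 22 mm high and 4 mm thick, floor 4 mm thick; the origin is the centre of its underside, on the bench
- rod (a joint): how far the rod is pulled out, m: 0 fully in (start), 0.17 at most. An inner spring pulls it back: about 3 N at 0, rising by 50 N per metre; it slides back in if let go. The rod carries a flat steel head (130 mm long, 30 mm wide, top 75 mm above the bench) with a peg, the pointer and the handle
- handle (a point): on the axis of the upright round black handle near the rod's free end, 105 mm above the bench: 18 mm thick, standing 55 mm up from the rod's head (75 to 130 mm above the bench), with a 26 mm cap on its top 8 mm, 115 mm from the tube's mouth with the rod in. Moves with the rod
- pointer (a point): tip of the thin steel pointer (3 mm) that sticks out sideways from the rod's head towards the scale bar, 64 mm above the bench; moves with the rod
- mark (a point): the length mark: tip of the thin upright steel tooth (3 mm) of the rider, a fixed 24 x 22 mm steel clip on the scale bar, 64 mm above the bench. Its x axis is the pull direction. With the rod in it lies 70 to 130 mm further along the pull than pointer; the pointer passes 2 mm beside it
- rider: the same rider clip; the origin is the centre of its underside on the scale bar
- cup_wheel: bystander: steel cup grinding wheel 90 mm across, 42 mm high, on the bench beside the tube, on the robot's side; origin at its underside, at the bench
- offcut: bystander: marble offcut 90 x 50 x 30 mm, beyond the tube; origin at its underside, at the bench
- polish_jar: bystander: jar 56 mm across, 75 mm high, beyond the scale bar; origin at its underside, at the bench
- profile_wheel: bystander: brass ring-shaped profile wheel 60 mm across, 30 mm high, on the robot's side of the rod; origin at its underside, at the bench
- brush: bystander: hand brush lying near the robot; origin at its underside, at the bench
- mallet: bystander: hammer lying to the right, beyond the tray; origin at its underside, at the bench
- rubbing_block: bystander: grey abrasive stone 100 x 60 x 35 mm, beyond the tray; origin at its underside, at the bench
There are look-alikes about, which are no part of the job. Leave any turquoise look-alike of the tray alone.

How it is judged:
By the outcome, as a careful person would: the job done as asked, in the order asked, and still so for the second after the job is handed in, while the arm keeps its last pose, push and grip.
It also fails if it takes over 58 s, if anything falls off the work surface, if the arm or the gripper's body presses on something with over 40 N, if the wrist force passes 120 N, or if a joint passes its speed limit or range.

## Working session

There is one attempt and no reset: what is moved stays moved. The work goes in short steps, Python scripts to look and compute and a shell command to move; the robot and the scene stay as the last step left them, time stands still between calls to the robot, and variables do not carry over. Pictures are saved under pics/ and viewed, and the job is handed in when it is done.

```bash
ls; mkdir -p pics
python3 - <<'E'
from plant import ctrl
import cv2
print(ctrl.get_obs(), ctrl.tip_extent)
for n in ["side","top","wrist"]:
    s=ctrl.snapshot(n); cv2.imwrite(f"pics/{n}0.png",s["img"])
    print(n,s["fx"],s["fy"],s["cx"],s["cy"],s["R"],s["t"])
E
```

```text
pics
{'clock': 0.0, 'joint_pos': array([ 8.84703428e+01,  2.05893783e+01,  6.34285332e-01, -2.10499051e-02,
       -7.01344312e+01, -1.65057286e+01]), 'qvel': array([-0.02161817,  0.01346338,  0.04849255,  0.09936472,  0.06138377,
       -0.01905006]), 'tau': array([ 1.23243894e-04, -5.82721746e+01,  2.93056011e+01,  6.99725524e+00,
        6.95747993e-03, -1.54233867e-04]), 'tool_pos': array([0.20886014, 0.64134917, 0.21384687]), 'orientation': array([ 1.79908542e+02, -6.46443449e-03, -1.80425492e+01]), 'force': array([ 0.19269628, -0.3944838 ,  0.29157067]), 'moment': array([ 0.0553483 , -0.01808263, -0.00289288]), 'opening': 0.0875737825840367} 0.017
side 494.4319404445387 494.4319404445387 281.4301101444871 203.94065944759325 [[ 0.72120811 -0.69256017  0.01480753]
 [-0.46946488 -0.50437934 -0.72470974]
 [ 0.50937372  0.51571493 -0.68889515]] [-0.36605475  0.28773895  1.30677051]
top 398.1025279783366 398.1025279783366 285.7104838466249 207.10968010364084 [[ 0.10576447 -0.99438176 -0.00433397]
 [-0.96221978 -0.10124205 -0.25275114]
 [ 0.25089235  0.03090232 -0.96752162]] [-0.07109332  0.50665084  0.86031043]
wrist 325.19226210127806 325.19226210127806 281.6806734533462 208.6499952815592 [[-0.30924003 -0.95098317  0.00127386]
 [-0.91344179  0.29740447  0.27780332]
 [-0.26456513  0.08474431 -0.96063713]] [ 0.6736389  -0.03428197  0.39097643]
```

View pics/side0.png

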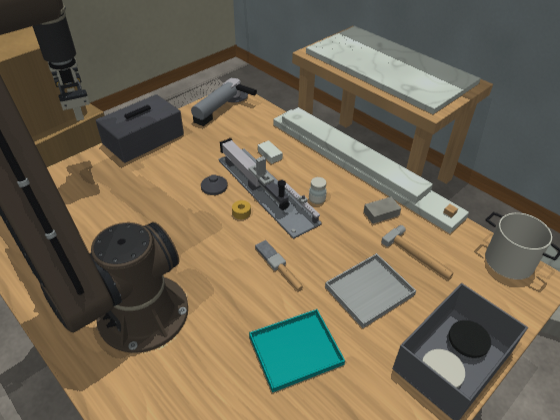

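View pics/top0.png

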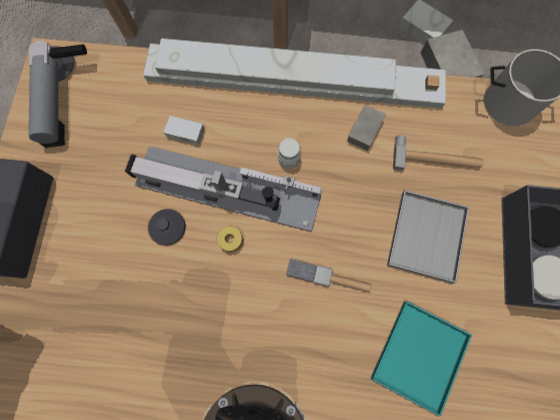

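View pics/wrist0.png

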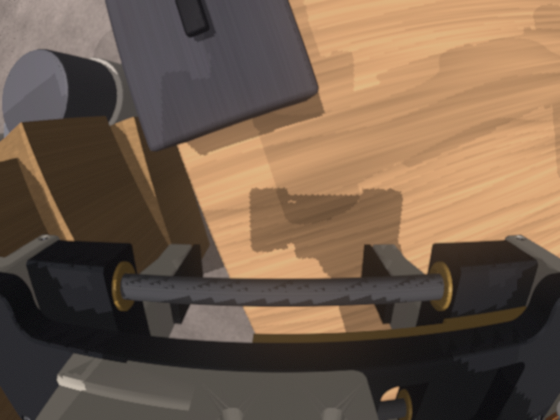

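Run:
```python
import cv2
t=cv2.imread("pics/top0.png"); s=cv2.imread("pics/side0.png")
cv2.imwrite("pics/topz.png",cv2.resize(t[145:240,120:330],None,fx=3.8,fy=3.8,interpolation=cv2.INTER_CUBIC))
cv2.imwrite("pics/sidez.png",cv2.resize(s[130:240,210:340],None,fx=5.4,fy=5.4,interpolation=cv2.INTER_CUBIC))
cv2.imwrite("pics/topt.png",cv2.resize(t[180:290,370:490],None,fx=5,fy=5,interpolation=cv2.INTER_CUBIC))
```

```text
(no output)
```

View pics/topz.png

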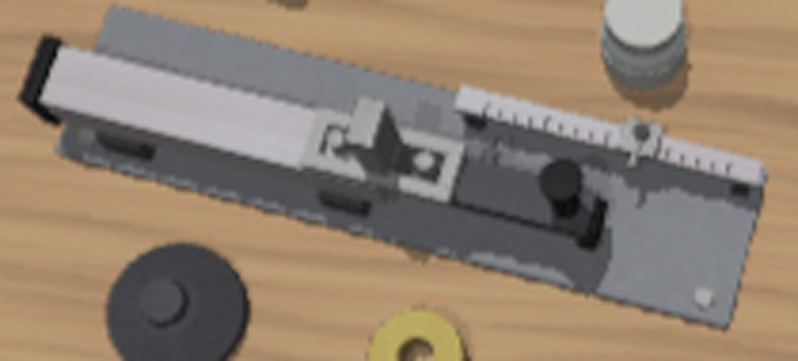

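View pics/sidez.png

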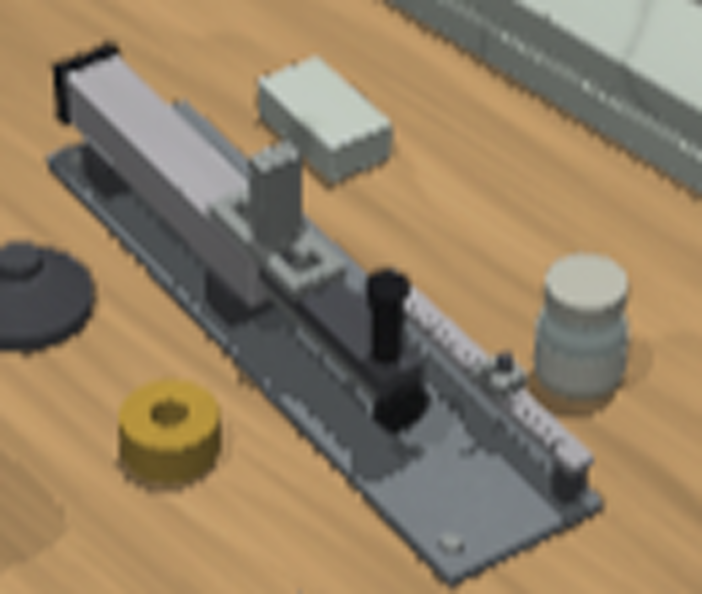

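View pics/topt.png

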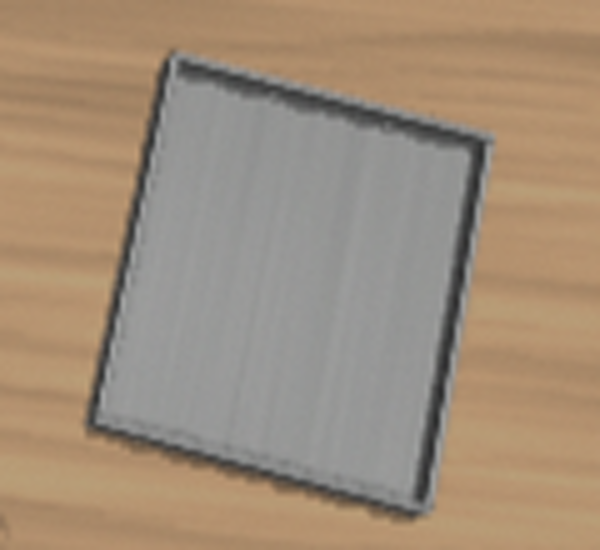

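```bash
cat > h.py <<'E'
import numpy as np
C={'side':(494.4319,281.4301,203.9407,np.array([[0.72120811,-0.69256017,0.01480753],[-0.46946488,-0.50437934,-0.72470974],[0.50937372,0.51571493,-0.68889515]]),np.array([-0.36605475,0.28773895,1.30677051])),
'top':(398.10253,285.71048,207.10968,np.array([[0.10576447,-0.99438176,-0.00433397],[-0.96221978,-0.10124205,-0.25275114],[0.25089235,0.03090232,-0.96752162]]),np.array([-0.07109332,0.50665084,0.86031043]))}
Z={'topz':('top',120,145,3.8),'sidez':('side',210,130,5.4),'topt':('top',370,180,5)}
def uz(n,x,y):
    c,ox,oy,s=Z[n]; return c,(x+.5)/s-.5+ox,(y+.5)/s-.5+oy
def ray(c,u,v):
    f,cx,cy,R,t=C[c]; d=R.T@np.array([(u-cx)/f,(v-cy)/f,1]); return -R.T@t,d
def onz(c,u,v,z):
    o,d=ray(c,u,v); return o+d*(z-o[2])/d[2]
def tri(a,b):
    (o1,d1),(o2,d2)=ray(*a),ray(*b)
    k=np.linalg.lstsq(np.c_[d1,-d2],o2-o1,rcond=None)[0]
    p,q=o1+k[0]*d1,o2+k[1]*d2; return (p+q)/2,np.linalg.norm(p-q)
def proj(c,X):
    f,cx,cy,R,t=C[c]; p=R@np.asarray(X)+t; return cx+f*p[0]/p[2],cy+f*p[1]/p[2]
E
python3 - <<'E'
from h import *
np.set_printoptions(precision=4,suppress=True)
for n,a,b,z in [('block',(367,121),(274,155),.145),('cap',(562,180),(389,281),.130),('rider tip',(641,131),(504,357),.064)]:
    A,B=uz('topz',*a),uz('sidez',*b); print(n,tri(A,B),onz(*A,z),onz(*B,z))
P=[onz(*uz('topz',*p),.075) for p in [(62,50),(48,105),(55,78),(330,110),(303,165)]]
print(P,np.linalg.norm(P[0]-P[1]))
T=[onz(*uz('topt',*p),.022) for p in [(172,54),(490,137),(430,512),(90,430)]]
print(T,[np.linalg.norm(T[i]-T[i-1]) for i in range(4)],sum(T)/4)
for i in range(4):
    d=T[i]-T[i-1];print(np.degrees(np.arctan2(d[1],d[0])))
E
```

```text
block (array([0.5421, 0.1355, 0.1489]), np.float64(0.0011444112933410692)) [0.5429 0.1367 0.145 ] [0.5459 0.1389 0.145 ]
cap (array([0.5244, 0.0221, 0.1343]), np.float64(0.003661963307053462)) [0.5241 0.0235 0.13  ] [0.5296 0.0249 0.13  ]
rider tip (array([ 0.5806, -0.0173,  0.0679]), np.float64(0.003341699744707066)) [ 0.5804 -0.0162  0.064 ] [ 0.5854 -0.0151  0.064 ]
[array([0.592 , 0.3494, 0.075 ]), array([0.5553, 0.3508, 0.075 ]), array([0.5732, 0.3501, 0.075 ]), array([0.5703, 0.1762, 0.075 ]), array([0.5333, 0.1872, 0.075 ])] 0.03678587669100039
[array([ 0.5951, -0.3008,  0.022 ]), array([ 0.569 , -0.4557,  0.022 ]), array([ 0.3853, -0.4265,  0.022 ]), array([ 0.4066, -0.2684,  0.022 ])] [np.float64(0.19130759694318394), np.float64(0.15705126360542632), np.float64(0.18600721808593), np.float64(0.15952528293635726)] [ 0.489  -0.3629  0.022 ]
-9.757818847853567
-99.579530526076
170.97197150767917
82.32729026017616
```

```bash
python3 -m handwheel '[[0.03,0.024,0,0,0,-0.01],[0.08,0.063,0,0,0,-0.03],[0.13,0.10,0,0,0,-0.05],[0.18,0.14,0,0,0,-0.07],[0.23,0.18,0,0,0,-0.09],[0.28,0.22,0,0,0,-0.11],[0.33,0.26,0,0,0,-0.13],[0.37,0.293,0,0,0,-0.15]]' -1
python3 -m handwheel '[[0.04,0.031,0,0,0,-0.01],[0.075,0.058,0,0,0,-0.016],[0.098,0.076,0,0,0,-0.016],[0.106,0.082,0,0,0,-0.016],[0.106,0.082,0,0,0,-0.016]]' -1
python3 - <<'E'
from plant import ctrl
import cv2,pickle
for n in ["wrist"]:
    s=ctrl.snapshot(n); cv2.imwrite(f"pics/{n}1.png",s["img"]); pickle.dump(s,open('w1.pkl','wb'))
o=ctrl.get_obs();print(o['clock'],o['tool_pos'],o['orientation'],o['joint_pos'])
E
```

```text
clock: 1.15
tool_pos: [0.4708, 0.2467, 0.2149]
orientation: [-180.0, -0.0, -9.4]
force: [1.1, 1.0, 0.3]
opening: 0.0878
clock: 1.78
tool_pos: [0.5611, 0.1501, 0.2144]
orientation: [180.0, 0.0, -8.6]
force: [0.8, -0.2, 0.4]
opening: 0.0878
1.825 [0.56083407 0.15057357 0.21452504] [ 1.79993074e+02  2.70335648e-02 -8.54176124e+00] [ 3.43055843e+01  1.17521934e+01 -1.15482967e+01 -1.44850137e-02
 -6.67240407e+01  4.71583829e+01]
```

View pics/wrist1.png

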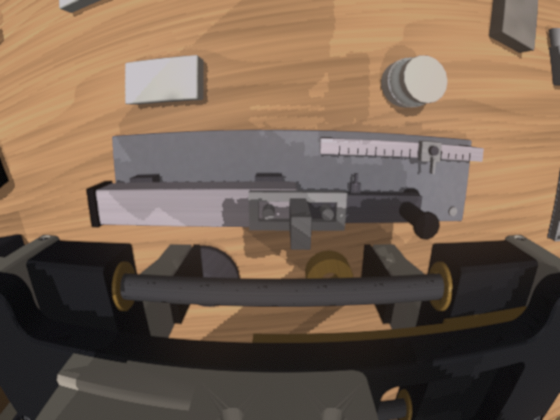

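Run:
```python
import cv2
t=cv2.imread("pics/wrist1.png")
cv2.imwrite("pics/w1z.png",cv2.resize(t[120:260,230:490],None,fx=3,fy=3,interpolation=cv2.INTER_CUBIC))
```

```text
(no output)
```

View pics/w1z.png

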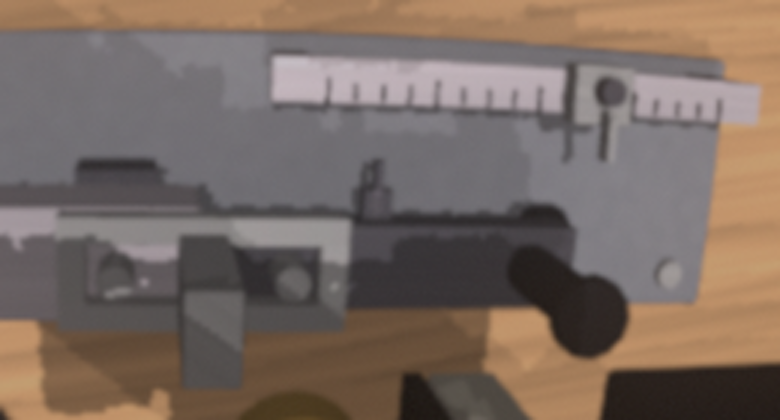

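```bash
cat >> h.py <<'E'
import pickle
def wray(s,u,v):
    x,y=(u-s['cx'])/s['fx'],(v-s['cy'])/s['fy']; r=np.hypot(x,y)
    d=np.array([np.sin(r)*x/r,np.sin(r)*y/r,np.cos(r)]); R=np.array(s['R']);t=np.array(s['t'])
    return -R.T@t,R.T@d
def wz(s,u,v,z):
    o,d=wray(s,u,v); return o+d*(z-o[2])/d[2]
def wproj(s,X):
    p=np.array(s['R'])@np.asarray(X)+np.array(s['t']); r=np.hypot(p[0],p[1]); th=np.arctan2(r,p[2])
    return s['cx']+s['fx']*th*p[0]/r, s['cy']+s['fy']*th*p[1]/r
E
python3 - <<'E'
from h import *
np.set_printoptions(precision=4,suppress=True)
s=pickle.load(open('w1.pkl','rb'))
def q(x,y,z,ox=230,oy=120,k=3): return wz(s,(x+.5)/k-.5+ox,(y+.5)/k-.5+oy,z)
for n,x,y,z in [('block',212,339,.145),('bl',180,290,.145),('br',243,290,.145),('bb',182,388,.145),('bb2',241,388,.145),('cap',590,317,.13),('tooth tip',606,160,.064),('tooth2',569,160,.064),('ptr',373,160,.064),
 ('loopTL',58,212,.085),('loopTR',352,218,.085),('loopBR',345,328,.085),('loopBL',58,330,.085),('bar L',272,105,.045),('bar R',720,125,.045),('peg',294,280,.095),('platL',0,32,.0),('platR',720,62,0)]:
    print(n,q(x,y,z))
E
```

```text
block [0.5452 0.1369 0.145 ]
bl [0.5598 0.1433 0.145 ]
br [0.5574 0.1272 0.145 ]
bb [0.5326 0.1467 0.145 ]
bb2 [0.5302 0.1311 0.145 ]
cap [0.5282 0.0243 0.13  ]
tooth tip [ 0.5591 -0.0132  0.064 ]
tooth2 [0.5609 0.0017 0.064 ]
ptr [0.57   0.0738 0.064 ]
loopTL [0.5722 0.1791 0.085 ]
loopTR [0.5565 0.0867 0.085 ]
loopBR [0.5196 0.0925 0.085 ]
loopBL [0.5332 0.1861 0.085 ]
bar L [0.5906 0.1039 0.045 ]
bar R [ 0.5627 -0.0754  0.045 ]
peg [0.5419 0.1087 0.095 ]
platL [0.6298 0.2012 0.    ]
platR [ 0.5813 -0.105   0.    ]
```

```bash
python3 -m handwheel '[[-0.007,0.008,0,0,0,0.004],[-0.0134,0.0158,0.01,0,0,0.004],[-0.0134,0.0158,0.03,0,0,0.004],[-0.0134,0.0158,0.055,0,0,0.004],[-0.0134,0.0158,0.08,0,0,0.004],[-0.0134,0.0158,0.093,0,0,0.004],[-0.0134,0.0158,0.0965,0,0,0.004],[-0.0134,0.0158,0.0965,0,0,0.004]]' -1
python3 -m handwheel '[[0,0,0,0,0,0],[0,0,0,0,0,0],[0,0,0,0,0,0],[0,0,0,0,0,0],[0,0,0,0,0,0],[0,0,0,0,0,0]]' 1
```

```text
clock: 2.82
tool_pos: [0.5458, 0.1369, 0.1187]
orientation: [-180.0, -0.0, -8.7]
force: [0.7, 0.4, 0.6]
opening: 0.0877
clock: 3.58
tool_pos: [0.5456, 0.1367, 0.1182]
orientation: [180.0, 0.0, -8.8]
force: [0.3, -0.9, -0.9]
opening: 0.0335
```

```bash
python3 -m handwheel '[[0,0,0,0,0,0],[0,0,0,0,0,0],[0,0,0,0,0,0],[0,0,0,0,0,0],[0,0,0,0,0,0]]' 1
```

```text
clock: 4.2
tool_pos: [0.5457, 0.1368, 0.1183]
orientation: [-180.0, -0.0, -8.8]
force: [0.3, 0.9, -0.9]
opening: 0.0157
```

```bash
python3 -m handwheel '[[0,0,-0.005,0,0,0],[0,0,-0.012,0,0,0],[0,0,-0.02,0,0,0],[0,0,-0.03,0,0,0],[0,0,-0.045,0,0,0],[0,0,-0.06,0,0,0],[0,0,-0.07,0,0,0],[0,0,-0.07,0,0,0]]' 1
python3 - <<'E'
from plant import ctrl
import cv2,pickle
for n in ["wrist","top"]:
    s=ctrl.snapshot(n); cv2.imwrite(f"pics/{n}2.png",s["img"]); pickle.dump(s,open(n+'2.pkl','wb'))
o=ctrl.get_obs();print(o['clock'],o['tool_pos'],o['orientation'],o['joint_pos'],o['force'])
E
```

```text
clock: 5.2
tool_pos: [0.5461, 0.137, 0.1893]
orientation: [-179.9, -0.1, -8.8]
force: [-0.0, -0.4, -3.3]
opening: 0.0158
5.3 [0.54534204 0.13666717 0.18797934] [ 1.79997055e+02  2.68792921e-02 -8.76160071e+00] [ 3.40044812e+01  1.11185489e+01 -1.59874726e+01 -1.80710604e-02
 -6.29157121e+01  4.72421496e+01] [-0.39738617 -0.30074167 -3.01331102]
```

View pics/wrist2.png

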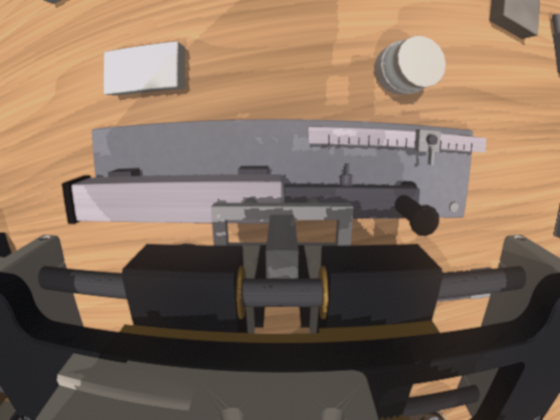

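View pics/top2.png

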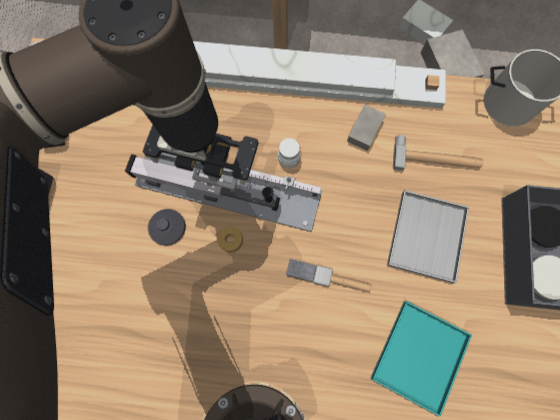

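```bash
python3 -m handwheel '[[0,0,-0.015,0,0,0],[0,0.01,-0.03,0,0,0],[0.001,0.03,-0.035,0,0,0],[0.003,0.06,-0.035,0,0,0],[0.004,0.10,-0.035,0,0,0],[0.006,0.14,-0.035,0,0,0],[0.007,0.18,-0.035,0,0,0],[0.009,0.22,-0.035,0,0,0]]' 1
python3 -m handwheel '[[0.002,0.04,0,0,0,0],[0.004,0.08,0,0,0,0],[0.006,0.12,0,0,0,0],[0.007,0.16,0,0,0,0],[0.009,0.20,0,0,0,0],[0.010,0.24,0,0,0,0],[0.011,0.268,0,0,0,0],[0.0115,0.2825,0,0,0,0]]' 1
python3 - <<'E'
from plant import ctrl
import cv2,pickle
for n in ["wrist"]:
    s=ctrl.snapshot(n); cv2.imwrite(f"pics/{n}3.png",s["img"]); pickle.dump(s,open(n+'3.pkl','wb'))
o=ctrl.get_obs();print(o['clock'],o['tool_pos'],o['orientation'],o['joint_pos'],o['force'])
E
```

```text
clock: 6.3
tool_pos: [0.52, -0.0844, 0.2237]
orientation: [-180.0, -0.0, -8.8]
force: [0.1, 0.1, -2.5]
opening: 0.0157
clock: 7.3
tool_pos: [0.4879, -0.365, 0.2232]
orientation: [-180.0, 0.0, -8.9]
force: [0.2, -0.2, -3.1]
opening: 0.0157
7.35 [ 0.48800127 -0.36577118  0.22315782] [ 1.79978501e+02  3.16963180e-02 -8.87469768e+00] [-1.85043667e+01  1.41802145e+01 -7.22009436e+00  2.84551443e-02
 -6.86273469e+01  9.96192986e+01] [ 0.6542524  -1.70378074 -2.00483558]
```

View pics/wrist3.png

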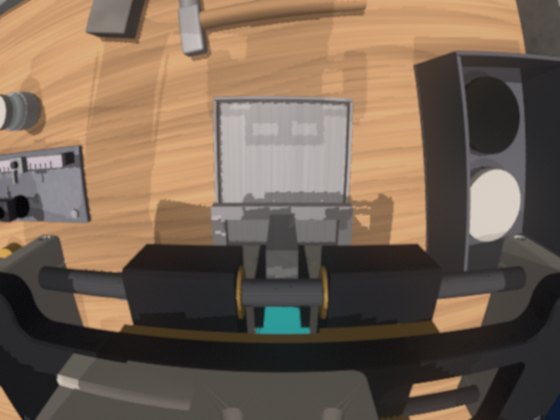

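Run:
```python
from h import *
np.set_printoptions(precision=4,suppress=True)
s=pickle.load(open('wrist3.pkl','rb'))
for u,v in [(214,97),(352,98)]: print(wz(s,u,v,.022))
T=[onz('side',*p,.022) for p in [(327,288),(375,258),(414,291),(367,322)]]; print(T,sum(T)/4)
```

```text
[ 0.5985 -0.3049  0.022 ]
[ 0.5733 -0.46    0.022 ]
[array([ 0.4017, -0.2891,  0.022 ]), array([ 0.5819, -0.3121,  0.022 ]), array([ 0.5669, -0.4581,  0.022 ]), array([ 0.397 , -0.4323,  0.022 ])] [ 0.4869 -0.3729  0.022 ]
```

```bash
python3 -m handwheel '[[0,0,0.015,0,0,0],[0,0,0.045,0,0,0],[0,0,0.08,0,0,0],[0,0,0.115,0,0,0],[0,0,0.145,0,0,0],[0,0,0.162,0,0,0],[0,0,0.170,0,0,0],[0,0,0.172,0,0,0]]' 1
python3 -m handwheel '[[0,0,0.001,0,0,0],[0,0,0.002,0,0,0],[0,0,0.0025,0,0,0],[0,0,0.003,0,0,0],[0,0,0.003,0,0,0]]' 1
```

```text
clock: 8.35
tool_pos: [0.4897, -0.363, 0.0514]
orientation: [180.0, -0.0, -8.7]
force: [0.3, 0.4, -2.9]
opening: 0.0155
clock: 8.98
tool_pos: [0.4894, -0.3631, 0.0483]
orientation: [180.0, -0.0, -8.8]
force: [1.1, -0.9, -3.1]
opening: 0.0159
```

```bash
python3 -m handwheel '[[0,0,0.0007,0,0,0],[0,0,0.0014,0,0,0],[0,0,0.0014,0,0,0]]' 1
```

```text
clock: 9.35
tool_pos: [0.4895, -0.3631, 0.0473]
orientation: [180.0, -0.0, -8.7]
force: [-1.5, 1.8, 3.5]
opening: 0.0158
```

```bash
python3 -m handwheel '[[0,0,0,0,0,0],[0,0,0,0,0,0],[0,0,0,0,0,0],[0,0,0,0,0,0],[0,0,-0.002,0,0,0]]' -0.1
python3 -m handwheel '[[0,0,-0.01,0,0,0],[0,0,-0.03,0,0,0],[0,0,-0.06,0,0,0],[0,0,-0.09,0,0,0],[0,0,-0.12,0,0,0],[0,0,-0.14,0,0,0],[0,0,-0.15,0,0,0],[0,0,-0.15,0,0,0]]' -0.1
python3 - <<'E'
from plant import ctrl
import cv2,pickle
for n in ["wrist",'top']:
    s=ctrl.snapshot(n); cv2.imwrite(f"pics/{n}4.png",s["img"]); pickle.dump(s,open(n+'4.pkl','wb'))
o=ctrl.get_obs();print(o['clock'],o['tool_pos'],o['orientation'],o['joint_pos'],o['force'],o['opening'])
E
```

```text
clock: 9.98
tool_pos: [0.4893, -0.363, 0.0487]
orientation: [-180.0, 0.0, -8.8]
force: [-0.0, 0.6, -0.1]
opening: 0.0476
clock: 10.98
tool_pos: [0.4896, -0.3631, 0.1996]
orientation: [180.0, -0.1, -8.8]
force: [-0.3, 0.1, -1.0]
opening: 0.048
11.075 [ 0.4889645  -0.3627582   0.19806227] [-1.79969861e+02  6.17796978e-02 -8.76468793e+00] [-1.82220799e+01  1.50569241e+01 -9.37867548e+00 -2.14926275e-02
 -6.56302941e+01  9.94662553e+01] [ 0.06372605 -0.13301732  0.02003298] 0.0478190850410043
```

View pics/wrist4.png

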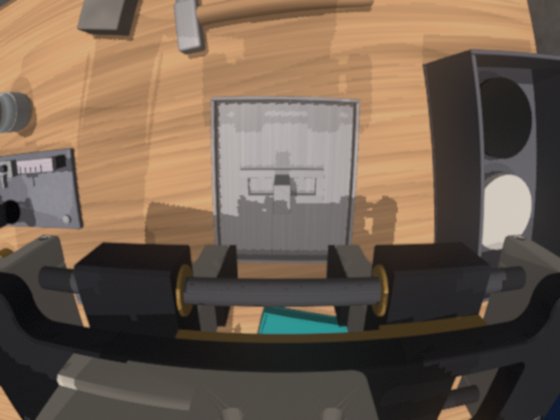

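View pics/top4.png

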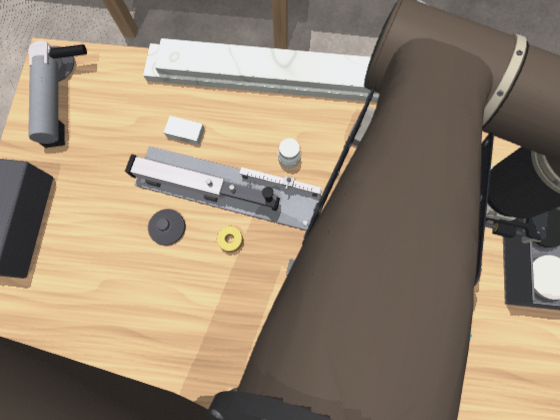

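```bash
python3 -m handwheel '[[-0.001,-0.02,-0.012,0,0,0],[-0.003,-0.06,-0.022,0,0,0],[-0.006,-0.11,-0.022,0,0,0],[-0.008,-0.16,-0.022,0,0,0],[-0.011,-0.21,-0.022,0,0,0],[-0.014,-0.26,-0.022,0,0,0],[-0.016,-0.31,-0.022,0,0,0],[-0.018,-0.35,-0.022,0,0,0]]' -0.4
python3 -m handwheel '[[-0.0015,-0.025,0,0,0,0],[-0.002,-0.036,0,0,0,0],[-0.0023,-0.0382,0,0,0,0],[-0.0023,-0.0382,0,0,0,0]]' -0.4
python3 - <<'E'
from plant import ctrl
import cv2,pickle
for n in ["wrist"]:
    s=ctrl.snapshot(n); cv2.imwrite(f"pics/{n}5.png",s["img"]); pickle.dump(s,open(n+'5.pkl','wb'))
    cv2.imwrite("pics/w5z.png",cv2.resize(s["img"][100:300,180:420],None,fx=3,fy=3,interpolation=cv2.INTER_CUBIC))
o=ctrl.get_obs();print(o['clock'],o['tool_pos'],o['orientation'],o['joint_pos'],o['force'],o['opening'])
E
```

```text
clock: 12.08
tool_pos: [0.5245, -0.0118, 0.221]
orientation: [-180.0, 0.0, -8.7]
force: [0.1, -0.5, -0.2]
opening: 0.0613
clock: 12.58
tool_pos: [0.5282, 0.0233, 0.2208]
orientation: [180.0, 0.0, -8.8]
force: [0.8, -0.5, 0.9]
opening: 0.0614
12.625 [0.52822173 0.02309462 0.22082794] [ 1.79989224e+02  1.18996746e-02 -8.79184875e+00] [ 2.37752818e+01  6.49977977e+00 -1.71368163e+01  2.92048809e-03
 -6.63792329e+01  5.74317000e+01] [0.56675633 0.42028139 0.33892697] 0.0610878253522884
```

View pics/w5z.png

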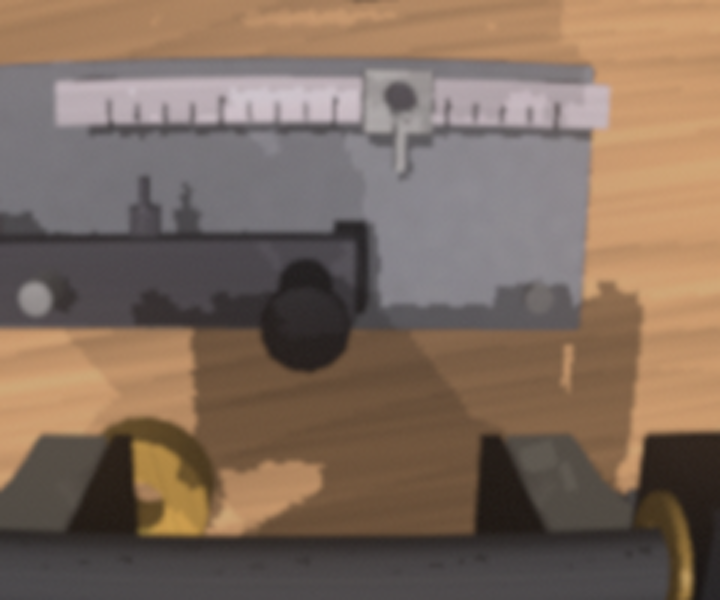

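```bash
cat > m.py <<'E'
from h import *
np.set_printoptions(precision=4,suppress=True)
s=pickle.load(open('wrist5.pkl','rb'))
a=np.radians(-98.8); X=np.array([np.cos(a),np.sin(a),0]); Y=np.array([-X[1],X[0],0])
def q(x,y,z,ox=180,oy=100,k=3): return wz(s,(x+.5)/k-.5+ox,(y+.5)/k-.5+oy,z)
H=q(305,325,.13)
for n,x,y,z in [('cap',305,325,.13),('toothtip',401,176,.064),('tooth root',401,140,.064),('ptrA',145,178,.064),('ptrB',186,185,.064),('headcornerTR',366,222,.075),('peg',36,298,.095),('barL',55,126,.045),('barR',607,126,.045),('riderL',364,136,.055),('riderR',432,136,.055),('head edge L',0,236,.075),('head edge',330,236,.075)]:
    p=q(x,y,z); d=p-H; print(n,p,'along',d@X,'side',d@Y)
E
python3 m.py
```

```text
cap [0.5284 0.0229 0.13  ] along 0.0 side 0.0
toothtip [ 0.5565 -0.0142  0.064 ] along 0.03231962876822849 side 0.03343452881717831
tooth root [ 0.5687 -0.0158  0.064 ] along 0.032109569403434464 side 0.04568760656919349
ptrA [0.5693 0.0717 0.064 ] along -0.05447741817957338 side 0.03296367339730712
ptrB [0.5646 0.0582 0.064 ] along -0.04043463025374938 side 0.030370254486219928
headcornerTR [0.5446 0.0002 0.075 ] along 0.01997877695807525 side 0.019456237252608227
peg [0.5406 0.1086 0.095 ] along -0.08656208117003583 side -0.0010981392773788637
barL [0.5919 0.1045 0.045 ] along -0.0904025704116729 side 0.05025509766983057
barR [ 0.5622 -0.0936  0.045 ] along 0.1099271934340549 side 0.051194948563194884
riderL [ 0.5709 -0.0041  0.055 ] along 0.020173409531077068 side 0.046128715830254345
riderR [ 0.5676 -0.0274  0.055 ] along 0.04374991395594021 side 0.04644368055740623
head edge L [0.5598 0.1232 0.075 ] along -0.10391569405637259 side 0.015632681733544217
head edge [0.5417 0.0126 0.075 ] along 0.008163263411764316 side 0.014716358867739135
```

```bash
python3 -m handwheel '[[0,0,0.012,0,0,0],[0,0,0.04,0,0,0],[0,0,0.07,0,0,0],[0,0,0.095,0,0,0],[0,0,0.112,0,0,0],[0,0,0.119,0,0,0],[0,0,0.121,0,0,0],[0,0,0.121,0,0,0]]' -0.4
python3 -m handwheel '[[0,0,0,0,0,0],[0,0,0,0,0,0],[0,0,0,0,0,0],[0,0,0,0,0,0],[0,0,0,0,0,0],[0,0,0,0,0,0],[0,0,0,0,0,0],[0,0,0,0,0,0]]' 1
python3 - <<'E'
from plant import ctrl
import cv2,pickle
for n in ["wrist"]:
    s=ctrl.snapshot(n); cv2.imwrite(f"pics/{n}6.png",s["img"]); pickle.dump(s,open(n+'6.pkl','wb'))
o=ctrl.get_obs();print(o['clock'],o['tool_pos'],o['orientation'],o['joint_pos'],o['force'],o['opening'])
E
```

```text
clock: 13.62
tool_pos: [0.5287, 0.0237, 0.1003]
orientation: [-180.0, -0.0, -8.8]
force: [-0.7, 0.7, -0.3]
opening: 0.0611
clock: 14.62
tool_pos: [0.5284, 0.0236, 0.0999]
orientation: [180.0, -0.0, -8.8]
force: [-0.8, -1.7, 1.9]
opening: 0.0251
14.675 [0.52841091 0.02359259 0.09991646] [ 1.79988963e+02  6.16236043e-04 -8.75103149e+00] [ 2.38243555e+01  1.30148367e+01 -2.65384664e+01  1.16311039e-02
 -5.04531592e+01  5.74172069e+01] [-0.69593904 -2.26602335  1.73393619] 0.024703401352006858
```

View pics/wrist6.png

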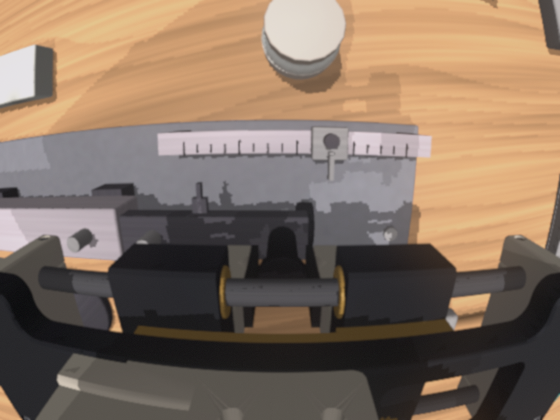

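```bash
python3 -m handwheel '[[0,0,0,0,0,0],[0,0,0,0,0,0],[0,0,0,0,0,0]]' 1
```

```text
clock: 15.05
tool_pos: [0.5284, 0.0236, 0.0999]
orientation: [180.0, -0.0, -8.8]
force: [0.0, -2.8, 2.7]
opening: 0.0247
```

```bash
python3 -m handwheel '[[0,0,0,0,0,0],[0,0,0,0,0,0],[0,0,0.001,0,0,0],[0,0,0.003,0,0,0],[0,0,0.0045,0,0,0],[0,0,0.0045,0,0,0]]' 0.3
python3 -m handwheel '[[0,0,0,0,0,0],[0,0,0,0,0,0],[0,0,0,0,0,0],[0,0,0,0,0,0],[0,0,0,0,0,0]]' 1
```

```text
clock: 15.8
tool_pos: [0.5283, 0.0237, 0.0952]
orientation: [180.0, 0.0, -8.8]
force: [-0.1, -0.3, -0.8]
opening: 0.0308
clock: 16.42
tool_pos: [0.5284, 0.0236, 0.0954]
orientation: [180.0, 0.0, -8.8]
force: [0.3, -1.7, -0.7]
opening: 0.0243
```

```bash
python3 -m handwheel '[[0,0,0,0,0,0],[0,0,0,0,0,0]]' 1
python3 - <<'E'
from plant import ctrl
import cv2,pickle
for n in ["wrist","side"]:
    s=ctrl.snapshot(n); cv2.imwrite(f"pics/{n}7.png",s["img"]); pickle.dump(s,open(n+'7.pkl','wb'))
    im=s['img'][180:340,150:400] if n=='wrist' else s['img'][130:240,210:340]
    cv2.imwrite(f"pics/{n}7z.png",cv2.resize(im,None,fx=3 if n=='wrist' else 5,fy=3 if n=='wrist' else 5,interpolation=cv2.INTER_CUBIC))
E
```

```text
clock: 16.68
tool_pos: [0.5284, 0.0236, 0.0953]
orientation: [180.0, 0.0, -8.8]
force: [0.5, -2.9, 0.0]
opening: 0.0245
```

View pics/wrist7z.png

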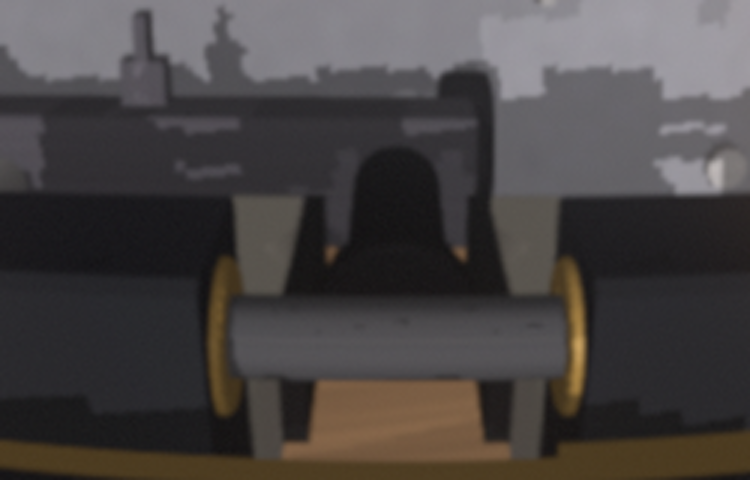

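View pics/side7z.png

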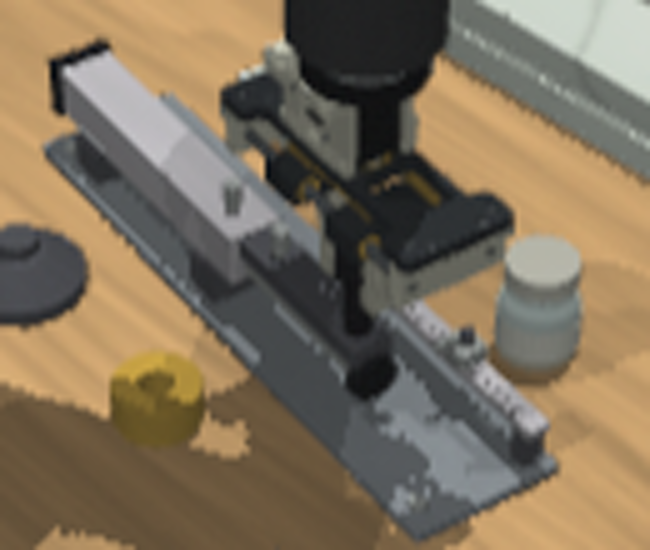

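```bash
python3 -m handwheel '[[0,0,0,0,0,0],[0,0,0,0,0,0],[0,0,-0.004,0,0,0],[0,0,-0.009,0,0,0],[0,0,-0.012,0,0,0],[0,0,-0.012,0,0,0]]' 0.3
python3 -m handwheel '[[0,0,0,0,0,0],[0,0,0,0,0,0],[0,0,0,0,0,0],[0,0,0,0,0,0],[0,0,0,0,0,0]]' 1
```

```text
clock: 17.52
tool_pos: [0.5286, 0.0238, 0.1078]
orientation: [-180.0, -0.0, -8.8]
force: [0.7, -0.2, 0.1]
opening: 0.0308
clock: 18.15
tool_pos: [0.5283, 0.0236, 0.1073]
orientation: [180.0, 0.0, -8.8]
force: [-0.7, -2.4, 1.1]
opening: 0.0246
```

```bash
python3 -m handwheel '[[0,0.003,0,0,0,0],[0,0.01,0,0,0,0],[0,0.02,0,0,0,0],[0,0.032,0,0,0,0],[0,0.045,0,0,0,0],[0,0.057,0,0,0,0],[0,0.067,0,0,0,0],[0,0.07,0,0,0,0]]' 1
python3 - <<'E'
from plant import ctrl
import cv2,pickle
for n in ["wrist","side"]:
    s=ctrl.snapshot(n); cv2.imwrite(f"pics/{n}8.png",s["img"]); pickle.dump(s,open(n+'8.pkl','wb'))
    im=s['img'][120:320,150:400] if n=='wrist' else s['img'][130:240,210:340]
    cv2.imwrite(f"pics/{n}8z.png",cv2.resize(im,None,fx=3 if n=='wrist' else 5,fy=3 if n=='wrist' else 5,interpolation=cv2.INTER_CUBIC))
o=ctrl.get_obs();print(o['clock'],o['tool_pos'],o['orientation'],o['force'],o['opening'])
E
```

```text
clock: 19.15
tool_pos: [0.5176, -0.0452, 0.1073]
orientation: [-179.9, 0.0, -8.8]
force: [-3.4, 7.9, 1.4]
opening: 0.0243
19.25 [ 0.51759343 -0.04514991  0.10732272] [-1.79932488e+02  2.12110537e-03 -8.78811292e+00] [-1.80590675  6.47290336  1.06552362] 0.024845112130482454
```

View pics/wrist8z.png

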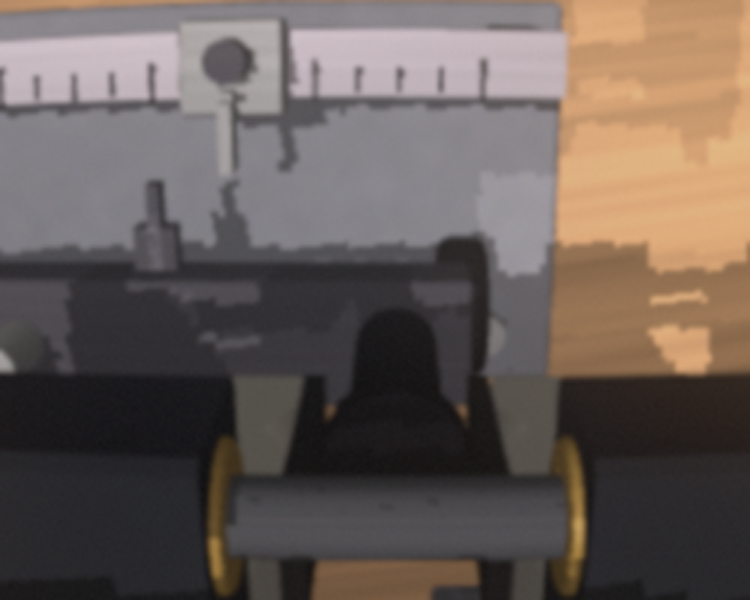

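View pics/side8z.png

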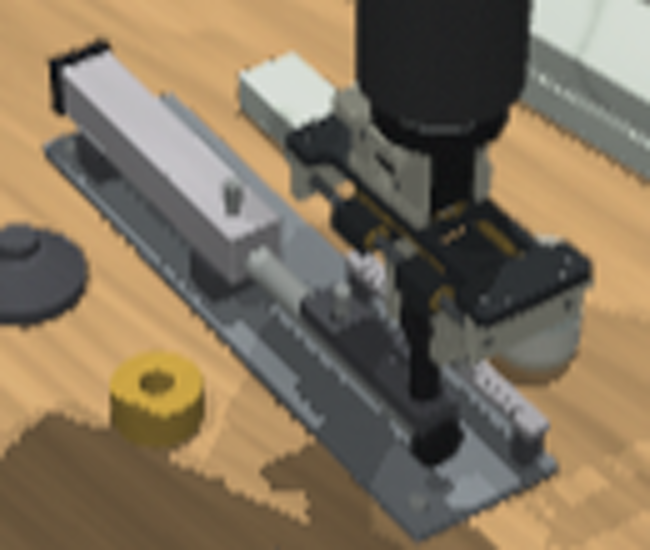

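```bash
cat > m2.py <<'E'
import sys
from h import *
np.set_printoptions(precision=4,suppress=True)
def run(f,px,tx,ox=150,oy=120,k=3):
    s=pickle.load(open(f,'rb'))
    a=np.radians(-98.8); X=np.array([np.cos(a),np.sin(a),0]); Y=np.array([-X[1],X[0],0])
    q=lambda x,y,z: wz(s,(x+.5)/k-.5+ox,(y+.5)/k-.5+oy,z)
    p=q(*px,.064); t=q(*tx,.064); print(p,t,'remaining',(t-p)@X,'side',(t-p)@Y)
E
python3 -c "
from m2 import *
run('wrist8.pkl',(154,183),(226,175)); run('wrist8.pkl',(154,183),(226,120))"
```

```text
[0.5589 0.0036 0.064 ] [ 0.5579 -0.0134  0.064 ] remaining 0.01686574878440089 side 0.001645617104670374
[0.5589 0.0036 0.064 ] [ 0.5702 -0.0157  0.064 ] remaining 0.01729399289632059 side 0.014127987484407354
```

```bash
python3 -m handwheel '[[0,0.003,0,0,0,0],[0,0.008,0,0,0,0],[0,0.013,0,0,0,0],[0,0.016,0,0,0,0],[0,0.0168,0,0,0,0],[0,0.0168,0,0,0,0],[0,0.0168,0,0,0,0]]' 1
python3 - <<'E'
from plant import ctrl
import cv2,pickle
for n in ["wrist","side"]:
    s=ctrl.snapshot(n); cv2.imwrite(f"pics/{n}9.png",s["img"]); pickle.dump(s,open(n+'9.pkl','wb'))
    im=s['img'][130:220,160:280] if n=='wrist' else s['img'][170:230,260:340]
    cv2.imwrite(f"pics/{n}9z.png",cv2.resize(im,None,fx=6 if n=='wrist' else 9,fy=6 if n=='wrist' else 9,interpolation=cv2.INTER_CUBIC))
o=ctrl.get_obs();print(o['clock'],o['tool_pos'],o['orientation'],o['force'],o['opening'])
E
```

```text
clock: 20.12
tool_pos: [0.515, -0.0613, 0.1073]
orientation: [-179.9, 0.0, -8.8]
force: [-1.8, 7.4, 2.4]
opening: 0.0246
20.225 [ 0.51503539 -0.06132057  0.10729959] [-1.79926964e+02  9.54001689e-03 -8.76498021e+00] [-2.20755747  7.49560239  2.9743402 ] 0.024826266189467455
```

View pics/wrist9z.png

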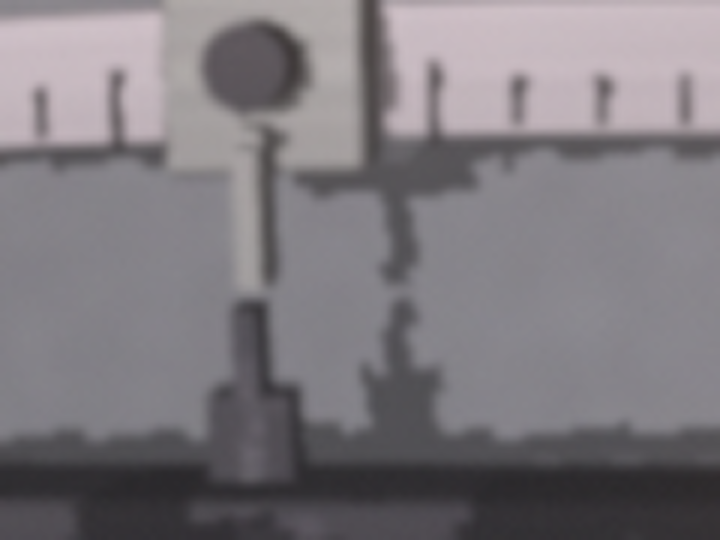

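View pics/side9z.png

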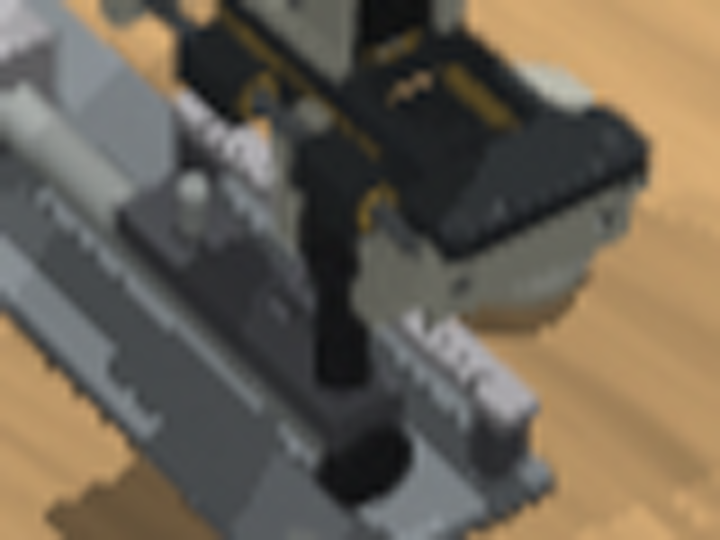

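Run:
```python
import cv2
g=cv2.imread('pics/wrist9.png',0)
print('     ',*range(194,212))
for r in range(164,192): print(r,g[r,194:212])
```

```text
194 195 196 197 198 199 200 201 202 203 204 205 206 207 208 209 210 211
164 [132 132 133 135 145 155 161 159 146 113  83  92 120 133 134 134 133 132]
165 [132 133 133 135 143 154 160 160 149 114  83  90 120 134 134 133 132 131]
166 [132 133 133 135 142 153 160 161 148 115  82  90 120 133 134 132 132 131]
167 [134 134 134 135 142 153 160 161 149 115  82  91 121 134 133 132 133 132]
168 [133 134 134 136 142 152 159 161 149 116  84  90 120 132 134 133 132 132]
169 [133 133 134 137 142 153 159 160 149 117  84  88 115 130 133 133 133 133]
170 [133 133 134 135 141 151 159 160 149 118  85  86 112 128 133 134 133 133]
171 [133 132 133 135 140 150 158 159 150 121  86  85 110 128 133 133 133 134]
172 [132 132 132 133 139 151 159 160 150 122  87  82 107 125 133 133 133 134]
173 [132 132 131 131 138 149 157 159 151 122  88  82 105 125 132 133 133 133]
174 [130 130 131 131 136 148 158 159 150 120  86  81 106 126 133 134 133 134]
175 [131 130 130 130 137 147 157 159 151 122  89  85 108 126 133 133 133 133]
176 [130 130 129 131 136 148 157 158 152 128  98  95 116 129 133 133 132 132]
177 [130 129 1
[... 455 characters left out ...]
83 [128 130 129 123 107  90  84  80  69  61  86 118 131 132 131 131 130 130]
184 [128 129 129 124 107  90  83  80  71  62  86 117 130 131 130 131 131 130]
185 [129 129 129 123 108  91  84  81  72  62  83 114 129 131 131 131 130 130]
186 [129 129 129 125 109  92  83  80  74  62  79 111 126 132 131 131 131 131]
187 [129 129 129 125 110  92  84  81  74  62  78 109 126 131 132 131 132 131]
188 [128 128 129 124 109  92  85  82  75  63  77 108 126 130 131 131 131 131]
189 [129 129 128 126 112  94  87  85  78  64  75 105 125 131 132 131 131 131]
190 [129 129 129 126 114  98  90  89  80  65  73 103 124 132 132 131 130 131]
191 [129 129 128 126 117 100  93  91  82  67  72 102 124 131 131 131 130 131]
```

```bash
python3 -c "
from m2 import *
for tip in [(200.9,177)]:
  for p in [(200.2,180.5),(200.25,184)]:
    run('wrist9.pkl',p,tip,0,0,1)
s=pickle.load(open('wrist9.pkl','rb'))
a=np.radians(-98.8); X=np.array([np.cos(a),np.sin(a),0])
t=wz(s,200.9,177,.064);
for z in (.064,.0655): print(z,(t-wz(s,200.2,180.5,z))@X)
"
```

```text
[ 0.5565 -0.012   0.064 ] [ 0.5588 -0.013   0.064 ] remaining 0.0006303068768140683 side 0.002426840522421558
[ 0.5541 -0.0115  0.064 ] [ 0.5588 -0.013   0.064 ] remaining 0.0007329050846469564 side 0.004872071822115767
0.064 0.0006303068768140683
0.0655 0.00023738547552665546
```

```bash
python3 -m handwheel '[[0,0.0003,0,0,0,0],[0,0.0005,0,0,0,0],[0,0.0005,0,0,0,0],[0,0.0005,0,0,0,0],[0,0.0005,0,0,0,0]]' 1
python3 - <<'E'
from plant import ctrl
import cv2,pickle
for n in ["wrist","top"]:
    s=ctrl.snapshot(n); cv2.imwrite(f"pics/{n}10.png",s["img"]); pickle.dump(s,open(n+'10.pkl','wb'))
g=cv2.cvtColor(cv2.imread('pics/wrist10.png'),cv2.COLOR_BGR2GRAY)
for r in (175,177,180,181,183): print(r,g[r,194:210])
o=ctrl.get_obs();print(o['clock'],o['tool_pos'],o['orientation'],o['force'],o['opening'])
E
```

```text
clock: 20.85
tool_pos: [0.515, -0.0617, 0.1073]
orientation: [-179.9, 0.0, -8.8]
force: [-2.9, 7.5, 2.6]
opening: 0.0247
175 [130 131 130 133 141 152 159 159 145 108  80  95 122 132 133 133]
177 [131 130 130 132 138 148 154 155 144 120 110 121 130 132 132 132]
180 [129 130 129 129 119 104  91  84  81  83 100 123 130 132 131 130]
181 [131 130 130 126 111  89  75  68  61  63  89 120 131 132 131 132]
183 [129 130 130 124 106  90  83  81  69  61  86 119 131 132 132 131]
20.95 [ 0.51498792 -0.06169721  0.10730769] [-1.79915223e+02  5.04079606e-03 -8.76431359e+00] [-2.83047316  7.57906511  2.58820852] 0.02453623099738489
```

View pics/top10.png

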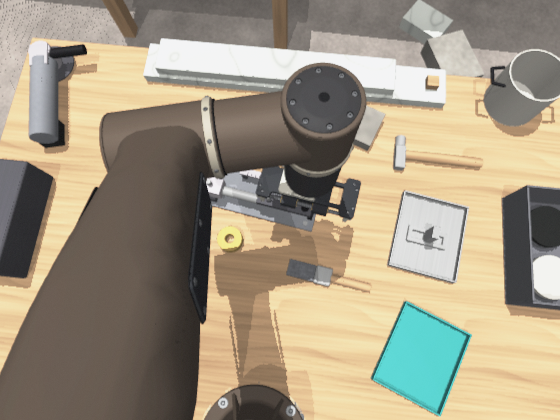

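View pics/wrist10.png

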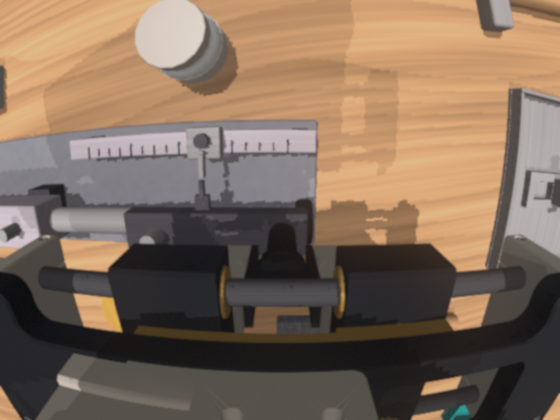

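```bash
python3 -c "
from plant import ctrl
print(ctrl.close_job()); o=ctrl.get_obs(); print(o['clock'],o['tool_pos'],o['force'],o['opening'])"
```

```text
the job is handed in; nothing more can be done
None
the job is handed in; nothing more can be done
```

I lifted the link off both pegs and laid it in the steel tray. I then pulled the rod out about 87 mm by its handle and handed the job in at about 21 s, still holding it.

**Pointer:** it lies within about 0.2–0.4 mm of the tooth in the last wrist picture. The range comes from not knowing whether I was seeing the pointer's axis or its top edge. The gripper was taking about 8 N of pull, as expected from the spring.

**Link:** the last top picture shows it flat inside the tray. It touched down with only a few newtons.

**Other things:** the ones visible in the last pictures looked unmoved. The arm hid the offcut and the cup wheel in the last top picture, so I did not check those two at the end.

**Grip:** this is the one reading that disagreed. The jaws stopped at about 24.6 mm rather than 18 mm at all three heights I tried, so they are most likely holding the handle's 26 mm cap instead of its shaft. The grip did not slip during the pull.

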